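Prop open an instrument case

ROBOT

A 6-joint arm with a two-finger parallel gripper is mounted at the origin on the work surface. World frame = base frame: x ahead of the robot, y to its left, z up, the work surface at z = 0. Lengths are in m, angles in degrees, forces in N, time in s.
With the tool pointing down it reaches from about 0.25 to 0.725 m from the base axis. Payload 9.7 kg.
Tool frame: the origin (TCP) lies at the very end of the fingers, on their centre line; the grasp point (between the pads) lies 19 mm behind it; z points along the fingers, y is the line along which they close (so a half turn about z gives the same grasp; the last joint's range is limited). The gripper opens to 85 mm and grips with 20 to 120 N. Pads are 22 mm wide; open, the fingers measure 114 mm over their backs; the gripper's body (76 mm by 85 mm) begins 54 mm behind the grasp point. The pads swing forward as they close: fully open they stand 13 mm farther back than shut.
Start: joints at [63.999, 4.979, 10.078, 95.1, 0, 90], TCP at [0.241, 0.494, 0.203] pointing down, gripper open.
Joint ranges: [-179.16, 179.16], [-48.56, 103.87], [-65.8, 70.77], [-126.05, 130.52], [-82.76, 87.17], [-180, 180]. Speed limits (degrees/s): [127.2, 127.2, 147.25, 180, 180, 180].

INTERFACE

Orientations are given as [roll, pitch, yaw] about the fixed x, y, z axes, in that order (R = Rz(yaw) Ry(pitch) Rx(roll)).
In Python, from workcell import telemetry, optics, workorder gives the robot as it stands.
- The arm moves only by the shell command python3 -m handwheel 'ROWS' [FORCE]. ROWS is JSON, a list of rows, each an object of numbers: "tx", "ty", "tz": the shift along the tool's x, y, z in m; "ax", "ay", "az": the turn, a rotation vector about the tool's x, y, z in degrees; "jaw": the gripper command: -1 is shut, 1 is fully open, values between are in proportion. A call has exactly 10 rows; each row shifts and turns the commanded pose from where the row before left it, along the tool's axes as they then stand; what a row does not reach is not made up. A row lasts 1/8 s, in which the tool goes at most 62.5 mm and 10.7 degrees, less where a joint would pass 70% of its speed; a pose out of reach is approached as far as the arm can. A call is refused whole if a number of a shift passes 0.0625 or a number of a turn 10.7, either way. A call with a gripper value outside its range is refused whole. The fingers move at their own pace and stop on an object; FORCE is the grip in N (left out, the last holds). Time passes only in rows, so rows that do not move let the fingers close, or fill a call up. It gives the time, the measured TCP pose, the force, the opening and the grip force at its end, in the units of the state.
- telemetry.get_obs(): the state, without advancing time (a new reading comes with each control period).
- optics.camera(name): name is "side" or "top"; returns a dict with "color" (384x512x3 uint8, red, green, blue), "K" (3x3 intrinsics, pixels), "extrinsics" (4x4, takes a point from camera to world coordinates). Camera axes: x right, y down, z forward; pixel columns grow to the right and rows downward; lengths in m; the calibration is good to about 2 mm. A picture is of the moment at which its call begins. There is no depth.
- workorder.job_done(): hands the job in; it is judged then, once.
The state is a dict: "time": time; "q": joint angles; "qd": joint speeds; "joint_efforts": joint torques, N m; "ee_pos": TCP position; "tcp_rot": TCP orientation; "wrist_force": force on the tool from outside, world axes, zero at the start; "torque": the same for the moment, N m; "opening": finger opening in m; "grasp_force": force on a finger pad.
Only numpy, scipy, OpenCV 4.12 (cv2) and the standard library are available. Lean on these libraries where they do the work, as an engineer would, in place of code of your own. Each camera call takes 0.05 s, during which the arm holds its last target. There are 200 camera calls.

TASK

On the electronics bench, the lid of the blue case stands open but would drop if knocked. Swing the case's prop rod by its red grip up out of its clip to its stop, then nudge the lid forward so that it comes down onto the rod with the rod's cross pin seated in the yellow slot on the lid's edge, and leave it propped open; do not let the lid fall shut.

Things in the scene. Friction and masses are not known exactly. Their poses are not given: they have to be found in the camera images.
- case: Blue open-topped case, 180 mm deep (x), 200 wide (y), 85 high, fixed to the table; origin at the middle of its underside, x to its back (away from the robot), y left. Lid: plate 180 mm long, 200 wide, 8 thick, hinged on the back top edge (x 90, z 85 mm). Prop rod beside the left wall: pivot axis at x -80, z 50 mm. A grey shut case with a like rod stands nearby: not that one.
- rod_grip (a point): Middle of the rod's red grip, 14 mm thick, 34 long along y, 187 mm left of the case's middle. Rod: 8 mm steel, 142 mm from pivot to grip axis, lying level 50 mm above the table, free end to the back. A cross pin at its free end carries the grip outwards and a bare 8 mm stub towards the case. x along the rod, y along the pin (case y, always level). 35 mm or more free all round the grip.
- rod (a joint): Rod angle, rad: 0 level in its clip, growing as the free end rises and swings towards the case's front; hard stop at 1.104, where the pin is exactly in the path of the lid's slot. The pivot has a little friction (0.2 N at the grip): the rod stays up where it is left above about 0.7, but falls back from lower down. The clip does not resist.
- lid_slot (a point): Seat of the slot in the yellow bracket on the lid's left edge: the pin's centre lies here when seated. 140 mm from the hinge axis, 40 mm from the lid's free edge, 10 mm inside the lid's inner face, 106 mm left of the case's middle. x along the lid to the hinge, y case y, z towards the lid's outer face. The slot opens to -z: seat 14 mm wide, mouth flared to 35 mm on the +x side.
- lid (a joint): Lid angle, rad: 0 shut, 1.5 back stop, nearly upright. Starts at 1.38 to 1.48, held by hinge friction. Pushed forward (2 to 3 N at the top edge, from behind) to below about 1.2 it sinks on by itself at 0.2 to 0.5 rad/s until the raised rod catches it and it rests at 0.785; with no rod there it falls shut.

How it is judged:
By the outcome, as a careful person would: the job done as asked, in the order asked, and still so for the second after the job is handed in, with the robot touching nothing.
It also fails if it takes over 58 s, if anything falls off the work surface, if the arm or the gripper's body presses on something with over 40 N, if the wrist force passes 120 N, or if a joint passes its speed limit or range.

## Working session

There is one attempt and no reset: what is moved stays moved. The work goes in short steps, Python scripts to look and compute and a shell command to move; the robot and the scene stay as the last step left them, time stands still between calls to the robot, and variables do not carry over. Pictures are saved under pics/ and viewed, at most 10 in all, crops included, and the job is handed in when it is done.

```bash
mkdir -p pics; python3 - <<'E'
from workcell import telemetry, optics
import cv2,numpy as np
np.set_printoptions(precision=4,suppress=True)
for n in("top","side"):
    c=optics.camera(n); cv2.imwrite(f"pics/{n}0.png",c["color"][:,:,::-1]); print(n,c["K"],c["extrinsics"])
    np.savez(f"{n}0.npz",**c)
print(telemetry.get_obs())
E
```

```text
top [[397.1254   0.     252.4517]
 [  0.     397.1254 190.7148]
 [  0.       0.       1.    ]] [[-0.0184 -0.9966  0.0798  0.3885]
 [-0.9998  0.0173 -0.0141  0.0469]
 [ 0.0126 -0.0801 -0.9967  1.0052]
 [ 0.      0.      0.      1.    ]]
side [[470.9497   0.     255.9734]
 [  0.     470.9497 194.5296]
 [  0.       0.       1.    ]] [[ 0.9569 -0.1574  0.2439  0.2013]
 [-0.2902 -0.5369  0.7921 -0.918 ]
 [ 0.0062 -0.8288 -0.5595  0.7715]
 [ 0.      0.      0.      1.    ]]
{'time': 0.1, 'q': array([64.0015,  5.0063, 10.0401, 95.0993,  0.0016, 89.9995]), 'qd': array([ 0.0102,  0.0143,  0.1597, -0.0354,  0.132 , -0.0948]), 'joint_efforts': array([ -0.    , -52.1564,  46.5653,   0.0159,  -0.    ,  -0.    ]), 'ee_pos': array([0.241 , 0.4941, 0.2027]), 'tcp_rot': array([-179.9344,   -0.0016,  154.002 ]), 'wrist_force': array([ 0.5424,  0.9948, -0.1497]), 'torque': array([0.028 , 0.0228, 0.0257]), 'grasp_force': 0.0, 'opening': 0.08531062804922289}
```

View pics/top0.png

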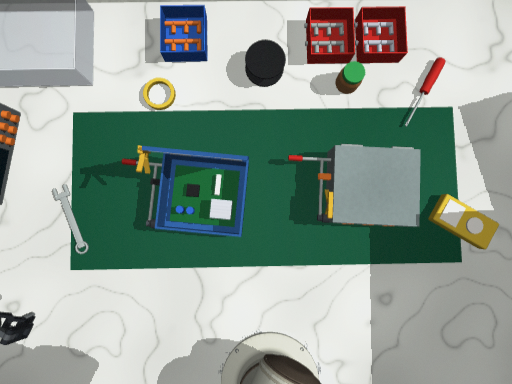

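View pics/side0.png

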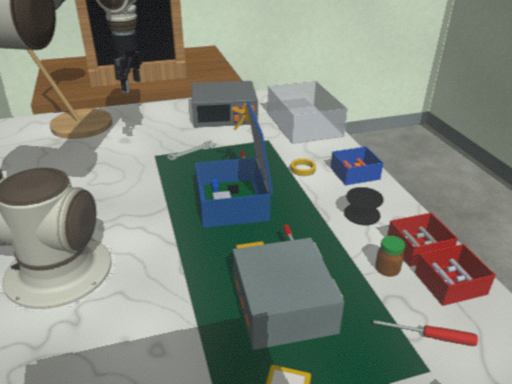

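The top view shows the open blue case at px (155–247, 148–236), its red grip near (130,162), and the yellow bracket near (143,158). The grey case to the right is the decoy. Next I'll crop in for the rim corners.

```bash
python3 - <<'E'
import cv2
a=cv2.imread("pics/top0.png")[135:245,110:260]; b=cv2.imread("pics/side0.png")[95:230,185:285]
cv2.imwrite("pics/c1.png",cv2.resize(a,None,fx=5.3,fy=5.3,interpolation=cv2.INTER_CUBIC))
cv2.imwrite("pics/c2.png",cv2.resize(b,None,fx=4.4,fy=4.4,interpolation=cv2.INTER_CUBIC))
E
```

```text
(no output)
```

View pics/c1.png

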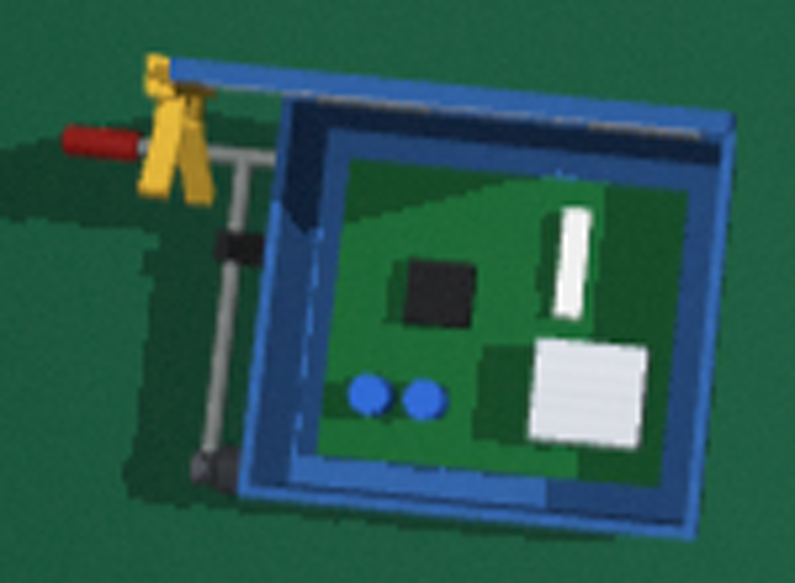

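View pics/c2.png

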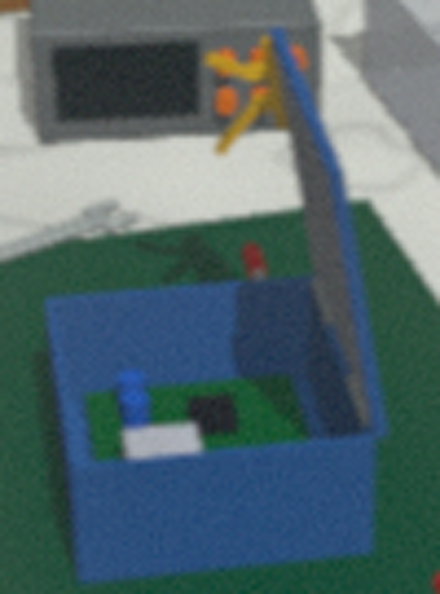

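```bash
cat > geo.py <<'E'
import numpy as np
from scipy.optimize import least_squares
C={n:np.load(f"{n}0.npz") for n in("top","side")}
def proj(n,p):
    E=C[n]["extrinsics"]; q=C[n]["K"]@(E[:3,:3].T@(np.asarray(p)-E[:3,3])); return q[:2]/q[2]
def lid(th,s,y,n):  # s mm from hinge, n mm along outward normal
    c,d=np.cos(th),np.sin(th); return [90-s*c+n*d,y,85+s*d+n*c]
def W(P,p): # case mm ->world
    c,s=np.cos(P[2]),np.sin(P[2]); p=np.array(p)/1e3
    return np.array([P[0]+c*p[0]-s*p[1],P[1]+s*p[0]+c*p[1],p[2]])
E
cat > fit.py <<'E'
from geo import *
T=lambda u,v:np.array([110+u/5.3,135+v/5.3])-.4
S=lambda u,v:np.array([185+u/4.4,95+v/4.4])-.4
obs=[("top",T(240,496),(-90,100,85)),("top",T(692,537),(-90,-100,85)),("top",T(101,142),(62,187,50)),
("side",S(80,580),(-90,-100,0)),("side",S(372,553),(90,-100,0)),("side",S(75,462),(-90,-100,85)),("side",S(47,298),(-90,100,85)),
("top",T(735,115),(8,-100)),("top",T(172,62),(8,100)),("side",S(338,165),(8,-100)),("side",S(285,28),(8,100))]
def r(P):
    return np.concatenate([proj(n,W(P,m if len(m)==3 else lid(P[3],180,m[1],m[0])))-o for n,o,m in obs])
s=least_squares(r,[.5,.2,-.1,1.43],x_scale=[.1,.1,.1,.1],loss="soft_l1")
print("pose",s.x.round(4),np.degrees(s.x[2]).round(2)); print(r(s.x).reshape(-1,2).round(1))
P=s.x
piv=np.array([-80,187,50])
for a in (0,1.104): print("grip",a,W(P,[-80+142*np.cos(a),187,50+142*np.sin(a)]).round(4))
for y in(-100,0,100):print("lid top outer",y,W(P,lid(P[3],180,y,8)).round(4))
print("slot",W(P,lid(P[3],140,106,-10)).round(4))
np.save("P.npy",P)
E
python3 fit.py
```

```text
pose [ 0.4583  0.1523 -0.1166  1.396 ] -6.68
[[-0.9 -0.4]
 [ 0.3  0.4]
 [ 0.3 -0.1]
 [ 0.2  1.3]
 [ 0.4  0.5]
 [-0.6  1.8]
 [ 0.1  0.1]
 [-1.1  0.2]
 [-0.5 -0.3]
 [ 1.   1.5]
 [-0.8 -0. ]]
grip 0 [0.5416 0.3308 0.05  ]
grip 1.104 [0.4641 0.3399 0.1768]
lid top outer -100 [0.5128 0.0452 0.2636]
lid top outer 0 [0.5244 0.1445 0.2636]
lid top outer 100 [0.536  0.2438 0.2636]
slot [0.5261 0.251  0.2211]
```

```bash
cat > plan.py <<'E'
from geo import *
from scipy.spatial.transform import Rotation as R
from workcell import telemetry
import json
P=np.load("P.npy"); yaw=np.degrees(P[2])
def ori(tilt): # tool y = case x, tool z down; tilt>0 follows the rod upwards
    return R.from_euler("xyz",[180,0,yaw+90],degrees=True)*R.from_euler("x",-tilt,degrees=True)
def now():
    o=telemetry.get_obs(); return np.array(o["ee_pos"]),R.from_euler("xyz",o["tcp_rot"],degrees=True)
def rows(wps,start=None): # wps: list of (pos,R,n)
    p,r=start or now(); out=[]
    for q,s,n in wps:
        for k in range(n):
            t=r.inv().apply((q-p)/(n-k)).round(3); w=((r.inv()*s).as_rotvec(degrees=True)/(n-k)).round(1)
            out.append({a:float(v) for a,v in zip(("tx","ty","tz","ax","ay","az"),[*t,*w]) if v}); p=p+r.apply(t); r=r*R.from_rotvec(w,degrees=True)
    for i in range(0,len(out),10): print(json.dumps(out[i:i+10]).replace('"','"'))
    print("end",p.round(4),r.as_euler("xyz",degrees=True).round(1)); return p,r
def grip(a,d=.020,y=187,tilt=0): # TCP for the grip at rod angle a
    o=ori(tilt); return W(P,[-80+142*np.cos(a),y,50+142*np.sin(a)])+o.apply([0,0,d]),o
E
python3 - <<'E'
from plan import *
q,o=grip(0,tilt=-15)
rows([(q-o.apply([0,0,.1]),o,10)])
E
```

```text
[{"tx": -0.036, "ty": -0.001, "tz": 0.008, "ax": 1.3, "ay": 0.9, "az": 7.0}, {"tx": -0.036, "ty": 0.004, "tz": 0.007, "ax": 1.3, "ay": 0.9, "az": 7.0}, {"tx": -0.035, "ty": 0.008, "tz": 0.006, "ax": 1.3, "ay": 0.9, "az": 7.0}, {"tx": -0.034, "ty": 0.013, "tz": 0.005, "ax": 1.3, "ay": 0.9, "az": 7.0}, {"tx": -0.033, "ty": 0.017, "tz": 0.005, "ax": 1.3, "ay": 0.9, "az": 7.0}, {"tx": -0.03, "ty": 0.021, "tz": 0.004, "ax": 1.3, "ay": 1.0, "az": 7.0}, {"tx": -0.028, "ty": 0.024, "tz": 0.002, "ax": 1.3, "ay": 0.9, "az": 7.1}, {"tx": -0.024, "ty": 0.028, "tz": 0.002, "ax": 1.3, "ay": 1.0, "az": 7.0}, {"tx": -0.021, "ty": 0.031, "ax": 1.3, "ay": 0.9, "az": 7.1}, {"tx": -0.017, "ty": 0.032, "ax": 1.4, "ay": 1.0, "az": 7.0}]
end [0.5617 0.3286 0.1272] [-165.    -0.    83.4]
```

```bash
python3 -m handwheel '[{"tx": -0.036, "ty": -0.001, "tz": 0.008, "ax": 1.3, "ay": 0.9, "az": 7.0,"jaw":-0.1}, {"tx": -0.036, "ty": 0.004, "tz": 0.007, "ax": 1.3, "ay": 0.9, "az": 7.0,"jaw":-0.1}, {"tx": -0.035, "ty": 0.008, "tz": 0.006, "ax": 1.3, "ay": 0.9, "az": 7.0,"jaw":-0.1}, {"tx": -0.034, "ty": 0.013, "tz": 0.005, "ax": 1.3, "ay": 0.9, "az": 7.0,"jaw":-0.1}, {"tx": -0.033, "ty": 0.017, "tz": 0.005, "ax": 1.3, "ay": 0.9, "az": 7.0,"jaw":-0.1}, {"tx": -0.03, "ty": 0.021, "tz": 0.004, "ax": 1.3, "ay": 1.0, "az": 7.0,"jaw":-0.1}, {"tx": -0.028, "ty": 0.024, "tz": 0.002, "ax": 1.3, "ay": 0.9, "az": 7.1,"jaw":-0.1}, {"tx": -0.024, "ty": 0.028, "tz": 0.002, "ax": 1.3, "ay": 1.0, "az": 7.0,"jaw":-0.1}, {"tx": -0.021, "ty": 0.031, "ax": 1.3, "ay": 0.9, "az": 7.1,"jaw":-0.1}, {"tx": -0.017, "ty": 0.032, "ax": 1.4, "ay": 1.0, "az": 7.0,"jaw":-0.1}]' 20
python3 - <<'E'
from plan import *
from workcell import optics
import cv2
print(telemetry.get_obs()["q"].round(1))
for n,(v,u,s) in {"top":(100,60,4),"side":(60,150,3)}.items():
    c=optics.camera(n)["color"][v:v+150,u:u+200,::-1]; cv2.imwrite(f"pics/h_{n}.png",cv2.resize(c,None,fx=s,fy=s,interpolation=cv2.INTER_CUBIC))
q,o=grip(0,tilt=-15)
rows([(q,o,8)])
E
```

```text
[64.   5.  10.  95.1  0.  90. ]
[{"tx": -0.042, "ty": -0.002, "tz": 0.022, "ax": 1.6, "ay": 1.2, "az": 8.8}, {"tx": -0.042, "ty": 0.005, "tz": 0.021, "ax": 1.6, "ay": 1.2, "az": 8.8}, {"tx": -0.042, "ty": 0.012, "tz": 0.019, "ax": 1.6, "ay": 1.1, "az": 8.8}, {"tx": -0.039, "ty": 0.019, "tz": 0.018, "ax": 1.6, "ay": 1.1, "az": 8.8}, {"tx": -0.036, "ty": 0.025, "tz": 0.017, "ax": 1.6, "ay": 1.2, "az": 8.8}, {"tx": -0.033, "ty": 0.031, "tz": 0.015, "ax": 1.7, "ay": 1.1, "az": 8.8}, {"tx": -0.028, "ty": 0.036, "tz": 0.014, "ax": 1.6, "ay": 1.2, "az": 8.7}, {"tx": -0.022, "ty": 0.04, "tz": 0.012, "ax": 1.7, "ay": 1.1, "az": 8.8}]
end [0.5368 0.3313 0.0309] [-165.     0.    83.3]$[8]: bad value
```

View pics/h_top.png

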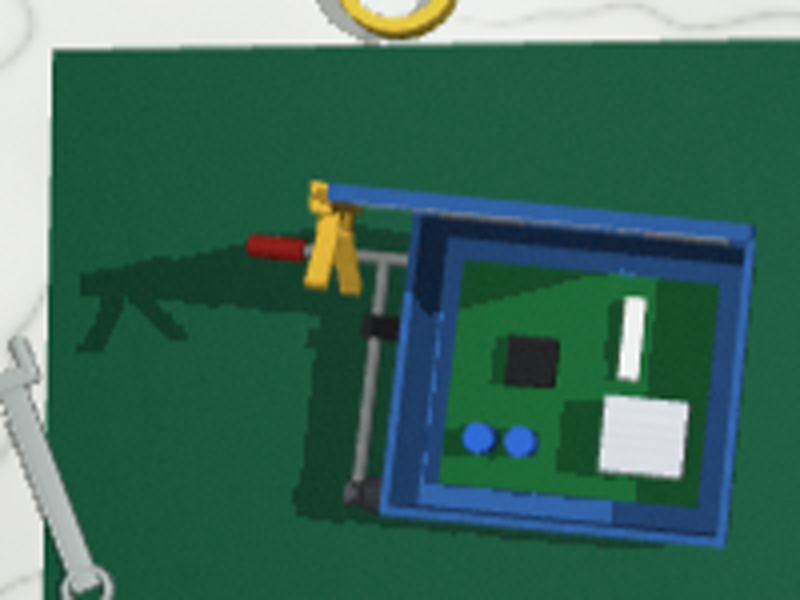

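The picture shows an unchanged scene: the grip is still at crop px (275,247) and the arm isn't in view. The call was refused because row 8 has no "tz", so each row needs every key. I'll resend it complete.

```bash
sed -i 's/ if v}/}; out[-1]["jaw"]=JAW/; s/^import json/import json\nJAW=-0.1/' plan.py; sed -i 's/out.append(\(.*\)}; out\[-1\]\["jaw"\]=JAW); p=/out.append(\1}); out[-1]["jaw"]=JAW; p=/' plan.py; grep -n append plan.py
python3 -m handwheel '[{"tx": -0.036, "ty": -0.001, "tz": 0.008, "ax": 1.3, "ay": 0.9, "az": 7.0,"jaw":-0.1}, {"tx": -0.036, "ty": 0.004, "tz": 0.007, "ax": 1.3, "ay": 0.9, "az": 7.0,"jaw":-0.1}, {"tx": -0.035, "ty": 0.008, "tz": 0.006, "ax": 1.3, "ay": 0.9, "az": 7.0,"jaw":-0.1}, {"tx": -0.034, "ty": 0.013, "tz": 0.005, "ax": 1.3, "ay": 0.9, "az": 7.0,"jaw":-0.1}, {"tx": -0.033, "ty": 0.017, "tz": 0.005, "ax": 1.3, "ay": 0.9, "az": 7.0,"jaw":-0.1}, {"tx": -0.03, "ty": 0.021, "tz": 0.004, "ax": 1.3, "ay": 1.0, "az": 7.0,"jaw":-0.1}, {"tx": -0.028, "ty": 0.024, "tz": 0.002, "ax": 1.3, "ay": 0.9, "az": 7.1,"jaw":-0.1}, {"tx": -0.024, "ty": 0.028, "tz": 0.002, "ax": 1.3, "ay": 1.0, "az": 7.0,"jaw":-0.1}, {"tx": -0.021, "ty": 0.031, "tz": 0.0, "ax": 1.3, "ay": 0.9, "az": 7.1,"jaw":-0.1}, {"tx": -0.017, "ty": 0.032, "tz": 0.0, "ax": 1.4, "ay": 1.0, "az": 7.0,"jaw":-0.1}]' 20
python3 - <<'E'
from plan import *
from workcell import optics
import cv2
print(telemetry.get_obs()["q"].round(1))
im=[]
for n,(v,u) in {"top":(110,80),"side":(60,150)}.items():
    c=optics.camera(n)["color"][v:v+130,u:u+130,::-1]; im.append(cv2.resize(c,(400,400),interpolation=cv2.INTER_CUBIC))
cv2.imwrite("pics/h2.png",np.hstack(im))
q,o=grip(0,tilt=-15)
rows([(q,o,8)])
E
```

```text
16:            out.append({a:float(v) for a,v in zip(("tx","ty","tz","ax","ay","az"),[*t,*w])}); out[-1]["jaw"]=JAW; p=p+r.apply(t); r=r*R.from_rotvec(w,degrees=True)
time: 1.45
ee_pos: [0.5629, 0.3282, 0.1273]
tcp_rot: [-164.9, -0.1, 83.1]
wrist_force: [0.5, 0.3, 0.1]
opening: 0.0383
grasp_force: 0.0
[ 26.3  33.7  36.4 105.4   8.2 122.3]
[{"tx": 0.0, "ty": -0.0, "tz": 0.012, "ax": -0.0, "ay": -0.0, "az": -0.0, "jaw": -0.1}, {"tx": 0.0, "ty": -0.0, "tz": 0.012, "ax": -0.0, "ay": -0.0, "az": -0.1, "jaw": -0.1}, {"tx": 0.0, "ty": -0.0, "tz": 0.012, "ax": -0.0, "ay": -0.0, "az": -0.0, "jaw": -0.1}, {"tx": 0.0, "ty": -0.001, "tz": 0.012, "ax": -0.0, "ay": -0.0, "az": -0.1, "jaw": -0.1}, {"tx": 0.0, "ty": -0.0, "tz": 0.013, "ax": -0.0, "ay": -0.0, "az": -0.0, "jaw": -0.1}, {"tx": 0.001, "ty": -0.001, "tz": 0.012, "ax": -0.1, "ay": -0.0, "az": -0.1, "jaw": -0.1}, {"tx": 0.0, "ty": -0.0, "tz": 0.013, "ax": -0.0, "ay": -0.0, "az": -0.0, "jaw": -0.1}, {"tx": 0.001, "ty": -0.001, "tz": 0.012, "ax": -0.1, "ay": -0.0, "az": -0.1, "jaw": -0.1}]
end [0.5361 0.3315 0.0309] [-165.    -0.    83.4]
```

View pics/h2.png

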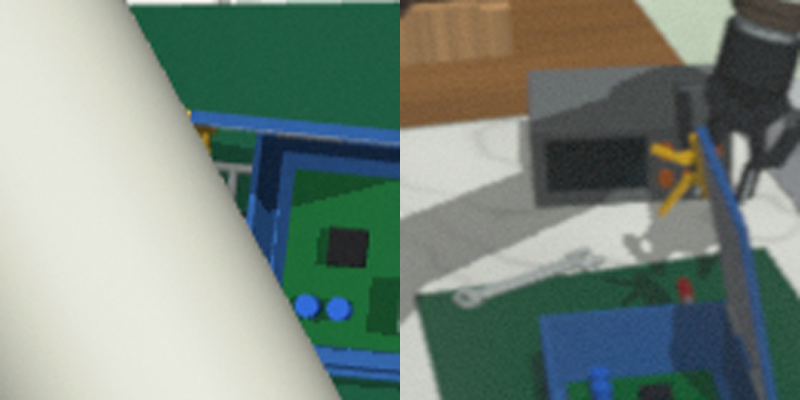

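The top view is blocked by the arm. In the side half, the fingers at crop (690–760, 100–200) straddle the line down to the red grip at (687,290). Descending now, then closing.

```bash
python3 -m handwheel '[{"tx":0,"ty":0,"tz":0.0125,"ax":0,"ay":0,"az":0,"jaw":-0.1},{"tx":0,"ty":0,"tz":0.0125,"ax":0,"ay":0,"az":0,"jaw":-0.1},{"tx":0,"ty":-0.001,"tz":0.0125,"ax":0,"ay":0,"az":0,"jaw":-0.1},{"tx":0,"ty":0,"tz":0.0125,"ax":0,"ay":0,"az":0,"jaw":-0.1},{"tx":0.001,"ty":-0.001,"tz":0.0125,"ax":0,"ay":0,"az":0,"jaw":-0.1},{"tx":0,"ty":0,"tz":0.0125,"ax":0,"ay":0,"az":0,"jaw":-0.1},{"tx":0,"ty":-0.001,"tz":0.0125,"ax":0,"ay":0,"az":0,"jaw":-0.1},{"tx":0,"ty":0,"tz":0.011,"ax":0,"ay":0,"az":0,"jaw":-0.1},{"tx":0,"ty":0,"tz":0,"ax":0,"ay":0,"az":0,"jaw":-0.1},{"tx":0,"ty":0,"tz":0,"ax":0,"ay":0,"az":0,"jaw":-0.1}]' 20
python3 -m handwheel '[{"tx":0,"ty":0,"tz":0,"ax":0,"ay":0,"az":0,"jaw":-1},{"tx":0,"ty":0,"tz":0,"ax":0,"ay":0,"az":0,"jaw":-1},{"tx":0,"ty":0,"tz":0,"ax":0,"ay":0,"az":0,"jaw":-1},{"tx":0,"ty":0,"tz":0,"ax":0,"ay":0,"az":0,"jaw":-1},{"tx":0,"ty":0,"tz":0,"ax":0,"ay":0,"az":0,"jaw":-1},{"tx":0,"ty":0,"tz":0,"ax":0,"ay":0,"az":0,"jaw":-1},{"tx":0,"ty":0,"tz":0,"ax":0,"ay":0,"az":0,"jaw":-1},{"tx":0,"ty":0,"tz":0,"ax":0,"ay":0,"az":0,"jaw":-1},{"tx":0,"ty":0,"tz":0,"ax":0,"ay":0,"az":0,"jaw":-1},{"tx":0,"ty":0,"tz":0,"ax":0,"ay":0,"az":0,"jaw":-1}]' 20
cat > arc.py <<'E'
import sys,plan
from plan import *
plan.JAW=-1
a0,a1,n=map(float,sys.argv[1:]); n=int(n)
p0,r0=now(); g0,_=grip(a0,tilt=-15+np.degrees(a0)); off=p0-g0
print("offset mm (case axes)",(1e3*R.from_euler("z",-P[2]).apply(off)).round(1),telemetry.get_obs()["q"].round(1))
w=[]
for a in np.linspace(a0,a1,n+1)[1:]:
    q,o=grip(a,tilt=-15+np.degrees(a)); dr=o*ori(-15+np.degrees(a0)).inv()
    w.append((q+dr.apply(off),dr*r0,1))
rows(w)
E
python3 arc.py 0 .5 10
```

```text
time: 2.8
ee_pos: [0.534, 0.3333, 0.0339]
tcp_rot: [-165.0, -0.1, 83.3]
wrist_force: [-0.9, -0.4, 1.7]
opening: 0.0383
grasp_force: 0.0
time: 4.05
ee_pos: [0.5337, 0.3333, 0.0335]
tcp_rot: [-165.0, -0.1, 83.3]
wrist_force: [-0.7, 0.1, -0.0]
opening: -0.0
grasp_force: 0.0
offset mm (case axes) [-3.   1.6  2.8] [ 27.8  29.6  20.3  93.1   8.5 123.5]
[{"tx": 0.0, "ty": -0.001, "tz": -0.007, "ax": -2.9, "ay": -0.0, "az": -0.0, "jaw": -1}, {"tx": 0.0, "ty": -0.001, "tz": -0.006, "ax": -2.8, "ay": -0.0, "az": -0.0, "jaw": -1}, {"tx": 0.0, "ty": -0.001, "tz": -0.007, "ax": -2.9, "ay": -0.0, "az": -0.0, "jaw": -1}, {"tx": 0.0, "ty": -0.001, "tz": -0.007, "ax": -2.9, "ay": -0.0, "az": -0.0, "jaw": -1}, {"tx": 0.0, "ty": -0.002, "tz": -0.006, "ax": -2.8, "ay": -0.0, "az": -0.0, "jaw": -1}, {"tx": 0.0, "ty": -0.001, "tz": -0.007, "ax": -2.9, "ay": -0.0, "az": -0.0, "jaw": -1}, {"tx": 0.0, "ty": -0.001, "tz": -0.007, "ax": -2.9, "ay": -0.0, "az": -0.0, "jaw": -1}, {"tx": 0.0, "ty": -0.001, "tz": -0.006, "ax": -2.8, "ay": -0.0, "az": -0.0, "jaw": -1}, {"tx": 0.0, "ty": -0.001, "tz": -0.007, "ax": -2.9, "ay": -0.0, "az": -0.0, "jaw": -1}, {"tx": 0.0, "ty": -0.001, "tz": -0.007, "ax": -2.8, "ay": -0.0, "az": -0.0, "jaw": -1}]
end [0.5253 0.3342 0.1002] [ 1.664e+02 -1.000e-01  8.330e+01]
```

The fingers shut fully, so they missed the grip. Looking to see why.

```bash
python3 - <<'E'
from plan import *
from workcell import optics
import cv2
im=[]
for n,(v,u) in {"top":(110,80),"side":(90,180)}.items():
    c=optics.camera(n)["color"]; cv2.imwrite(f"pics/m_{n}.png",c[:,:,::-1]); c=c[v:v+100,u:u+100,::-1]; im.append(cv2.resize(c,(400,400),interpolation=cv2.INTER_CUBIC))
cv2.imwrite("pics/m2.png",np.hstack(im))
p,_=now(); print(proj("top",p),proj("side",p), proj("side",grip(0,0)[0]),proj("top",grip(0,0)[0]))
E
```

```text
[129.89250553 165.48675906] [240.215816 158.888812] [242.79182359 154.3224406 ] [128.93253564 161.2515705 ]
```

View pics/m2.png

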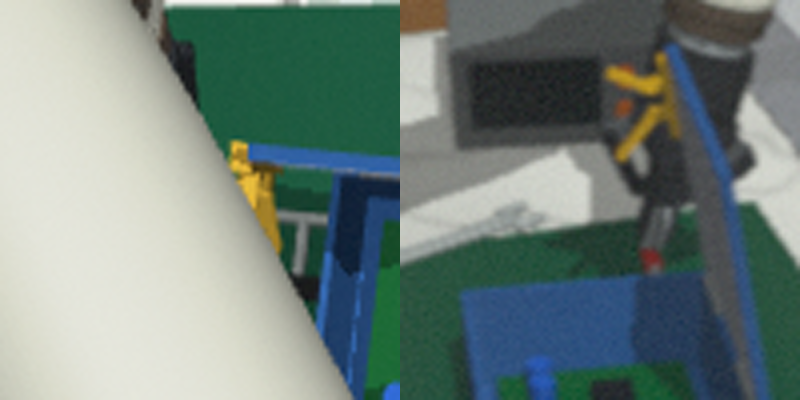

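The top view is blocked again. In the side half, the red grip shows at crop (652,260), with the closed fingers ending at (650,245), just above or behind it. I'll compare red pixels before and after numerically, since I have few views left.

```bash
python3 - <<'E'
from plan import *
import cv2
a=cv2.imread("pics/side0.png").astype(int); b=cv2.imread("pics/m_side.png").astype(int)
for im in(a,b):
    s=im[145:163,234:256]; red=(s[...,2]>s[...,1]+40)&(s[...,2]>s[...,0]+40)
    y,x=np.nonzero(red); print(len(x),x.mean()+234,y.mean()+145)
    d=np.abs(im-a)[140:166,230:256].sum(2)
    for r in range(18): print(145+r,"".join("R" if red[r,c] else ("#" if np.abs(im-a)[145+r,234+c].sum()>50 else ".") for c in range(22)))
for y in(170,187,204): print(y,proj("side",W(P,[62,y,50])).round(1))
p,r=now()
for d in(0,.01,.019,.03,.04): print("tool",d,proj("side",p-r.apply([0,0,d])).round(1),proj("side",p-r.apply([0.011,0,d])).round(1))
E
```

```text
14 242.14285714285714 153.14285714285714
145 ......................
146 ......................
147 ......................
148 ......................
149 ......................
150 ......................
151 .......RR.............
152 .......RRR............
153 .......RRR............
154 .......RRR............
155 ........RRR...........
156 ......................
157 ......................
158 ......................
159 ......................
160 ......................
161 ......................
162 ......................
11 242.36363636363637 154.0909090909091
145 #####.#..#####........
146 #.#..##..#.###........
147 .#....#.##.##...#.....
148 ..#.....##.#....#.....
149 .....#....###.#.......
150 .#.....##.............
151 .#..#..###.....#......
152 ....#...........#.....
153 .......RRR......##....
154 ....#..RRRR...#.......
155 .......RRRR...........
156 ......................
157 ......................
158 ......................
159 ......................
160 ......................
161 ......................
162 ......................
170 [243.6 157. ]
187 [242.8 154.3]
204 [242.  151.7]
tool 0 [240.2 158.9] [240.7 160.6]
tool 0.01 [241.  156.1] [241.5 157.9]
tool 0.019 [241.7 153.7] [242.2 155.4]
tool 0.03 [242.6 150.6] [243.1 152.3]
tool 0.04 [243.4 147.8] [243.9 149.5]
```

```bash
python3 - <<'E'
from plan import *
import cv2
p=np.array([0.5629,0.3282,0.1273]);r=R.from_euler("xyz",[-164.9,-.1,83.1],degrees=True)
for ly in(-.02,0,.02):
  for d in(0,.01): print(ly,d,proj("side",p+r.apply([0,ly,-d])).round(1))
c=cv2.imread("pics/m_side.png")[125:170,215:275]
d=cv2.resize(c,None,fx=13,fy=13,interpolation=cv2.INTER_CUBIC)
cv2.imwrite("pics/z.png",cv2.convertScaleAbs(d,alpha=1.5,beta=10))
E
```

```text
-0.02 0 [243.2 130.4]
-0.02 0.01 [244.  127.5]
0 0 [249.5 131.5]
0 0.01 [250.3 128.6]
0.02 0 [255.7 132.6]
0.02 0.01 [256.6 129.7]
```

View pics/z.png

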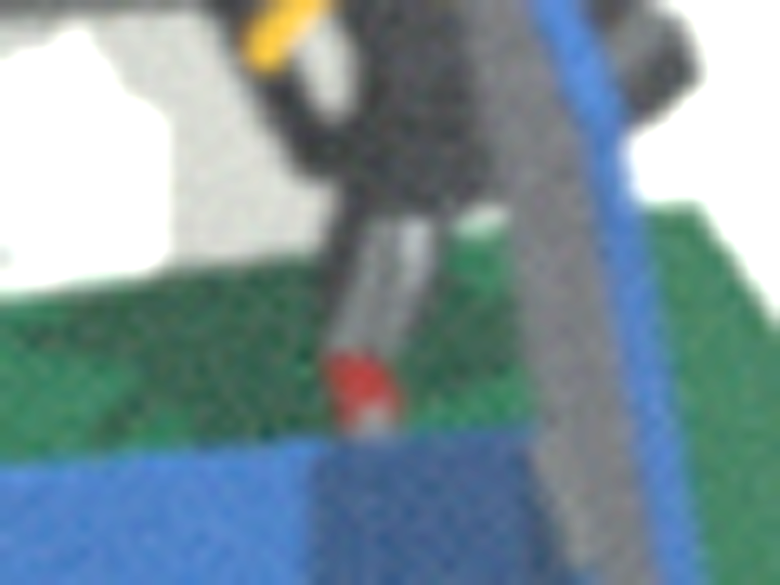

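The picture shows the fingertips ending at crop (365,350), right on top of the red grip (365,385) and covering its far part. The column is aligned, but the real tips seem to be about 22 mm short of the reported TCP. I'll open, go 20 mm deeper and close, watching the force.

```bash
python3 -m handwheel '[{"tx":0,"ty":0,"tz":-0.006,"ax":0,"ay":0,"az":0,"jaw":-0.1},{"tx":0,"ty":0.001,"tz":0,"ax":0,"ay":0,"az":0,"jaw":-0.1},{"tx":0,"ty":0.001,"tz":0,"ax":0,"ay":0,"az":0,"jaw":-0.1},{"tx":0,"ty":0,"tz":0,"ax":0,"ay":0,"az":0,"jaw":-0.1},{"tx":0,"ty":0,"tz":0,"ax":0,"ay":0,"az":0,"jaw":-0.1},{"tx":0,"ty":0,"tz":0.006,"ax":0,"ay":0,"az":0,"jaw":-0.1},{"tx":0,"ty":0,"tz":0.006,"ax":0,"ay":0,"az":0,"jaw":-0.1},{"tx":0,"ty":0,"tz":0.006,"ax":0,"ay":0,"az":0,"jaw":-0.1},{"tx":0,"ty":0,"tz":0,"ax":0,"ay":0,"az":0,"jaw":-0.1},{"tx":0,"ty":0,"tz":0,"ax":0,"ay":0,"az":0,"jaw":-0.1}]' 20
```

```text
time: 5.4
ee_pos: [0.5326, 0.3334, 0.0215]
tcp_rot: [-165.0, -0.1, 83.3]
wrist_force: [0.1, 0.1, -0.1]
opening: 0.0383
grasp_force: 0.0
```

```bash
python3 -m handwheel '[{"tx":0,"ty":0,"tz":0.004,"ax":0,"ay":0,"az":0,"jaw":-0.1},{"tx":0,"ty":0.001,"tz":0.004,"ax":0,"ay":0,"az":0,"jaw":-0.1},{"tx":0,"ty":0,"tz":0,"ax":0,"ay":0,"az":0,"jaw":-1},{"tx":0,"ty":0,"tz":0,"ax":0,"ay":0,"az":0,"jaw":-1},{"tx":0,"ty":0,"tz":0,"ax":0,"ay":0,"az":0,"jaw":-1},{"tx":0,"ty":0,"tz":0,"ax":0,"ay":0,"az":0,"jaw":-1},{"tx":0,"ty":0,"tz":0,"ax":0,"ay":0,"az":0,"jaw":-1},{"tx":0,"ty":0,"tz":0,"ax":0,"ay":0,"az":0,"jaw":-1},{"tx":0,"ty":0,"tz":0,"ax":0,"ay":0,"az":0,"jaw":-1},{"tx":0,"ty":0,"tz":0,"ax":0,"ay":0,"az":0,"jaw":-1}]' 20
```

```text
time: 6.65
ee_pos: [0.5315, 0.3335, 0.0134]
tcp_rot: [-165.0, -0.1, 83.3]
wrist_force: [-0.7, -1.1, -0.1]
opening: 0.0129
grasp_force: 21.4
```

Gripped: opening 12.9 mm at 21 N. Now the arc.

```bash
python3 arc.py 0 .3 10
```

```text
offset mm (case axes) [ -5.3   1.5 -17.3] [ 27.9  29.6  18.1  90.9   8.5 123.6]
[{"tx": 0.0, "ty": -0.0, "tz": -0.004, "ax": -1.7, "ay": -0.0, "az": -0.0, "jaw": -1}, {"tx": 0.0, "ty": -0.0, "tz": -0.004, "ax": -1.7, "ay": -0.0, "az": -0.0, "jaw": -1}, {"tx": 0.0, "ty": -0.0, "tz": -0.004, "ax": -1.8, "ay": -0.0, "az": -0.0, "jaw": -1}, {"tx": 0.0, "ty": -0.0, "tz": -0.004, "ax": -1.7, "ay": -0.0, "az": -0.0, "jaw": -1}, {"tx": 0.0, "ty": -0.0, "tz": -0.004, "ax": -1.7, "ay": -0.0, "az": -0.0, "jaw": -1}, {"tx": 0.0, "ty": -0.0, "tz": -0.005, "ax": -1.7, "ay": -0.0, "az": -0.0, "jaw": -1}, {"tx": 0.0, "ty": -0.0, "tz": -0.004, "ax": -1.7, "ay": -0.0, "az": -0.0, "jaw": -1}, {"tx": 0.0, "ty": -0.0, "tz": -0.004, "ax": -1.8, "ay": -0.0, "az": -0.0, "jaw": -1}, {"tx": 0.0, "ty": -0.0, "tz": -0.004, "ax": -1.7, "ay": -0.0, "az": -0.0, "jaw": -1}, {"tx": 0.0, "ty": -0.0, "tz": -0.004, "ax": -1.7, "ay": -0.0, "az": -0.0, "jaw": -1}]
end [0.5366 0.3329 0.0539] [ 1.778e+02 -1.000e-01  8.330e+01]
```

```bash
python3 -m handwheel '[{"tx":0,"ty":0,"tz":-0.004,"ax":-1.7,"ay":0,"az":0,"jaw":-1},{"tx":0,"ty":0,"tz":-0.004,"ax":-1.7,"ay":0,"az":0,"jaw":-1},{"tx":0,"ty":0,"tz":-0.004,"ax":-1.8,"ay":0,"az":0,"jaw":-1},{"tx":0,"ty":0,"tz":-0.004,"ax":-1.7,"ay":0,"az":0,"jaw":-1},{"tx":0,"ty":0,"tz":-0.004,"ax":-1.7,"ay":0,"az":0,"jaw":-1},{"tx":0,"ty":0,"tz":-0.005,"ax":-1.7,"ay":0,"az":0,"jaw":-1},{"tx":0,"ty":0,"tz":-0.004,"ax":-1.7,"ay":0,"az":0,"jaw":-1},{"tx":0,"ty":0,"tz":-0.004,"ax":-1.8,"ay":0,"az":0,"jaw":-1},{"tx":0,"ty":0,"tz":-0.004,"ax":-1.7,"ay":0,"az":0,"jaw":-1},{"tx":0,"ty":0,"tz":-0.004,"ax":-1.7,"ay":0,"az":0,"jaw":-1}]'
python3 arc.py .3 .7 10
```

```text
time: 7.9
ee_pos: [0.5365, 0.3329, 0.0541]
tcp_rot: [177.7, -0.1, 83.3]
wrist_force: [-1.7, -1.1, -1.8]
opening: 0.013
grasp_force: 21.3
offset mm (case axes) [  0.2   1.5 -17.9] [ 32.5  13.7   3.5  77.9  -1.4 129.1]
[{"tx": 0.0, "ty": -0.0, "tz": -0.005, "ax": -2.3, "ay": -0.0, "az": -0.0, "jaw": -1}, {"tx": 0.0, "ty": -0.0, "tz": -0.006, "ax": -2.3, "ay": -0.0, "az": -0.0, "jaw": -1}, {"tx": 0.0, "ty": -0.0, "tz": -0.005, "ax": -2.3, "ay": -0.0, "az": -0.0, "jaw": -1}, {"tx": 0.0, "ty": -0.0, "tz": -0.006, "ax": -2.3, "ay": -0.0, "az": -0.0, "jaw": -1}, {"tx": 0.0, "ty": -0.0, "tz": -0.005, "ax": -2.3, "ay": -0.0, "az": -0.0, "jaw": -1}, {"tx": 0.0, "ty": -0.0, "tz": -0.006, "ax": -2.3, "ay": -0.0, "az": -0.0, "jaw": -1}, {"tx": 0.0, "ty": -0.0, "tz": -0.005, "ax": -2.2, "ay": -0.0, "az": -0.0, "jaw": -1}, {"tx": 0.0, "ty": -0.0, "tz": -0.006, "ax": -2.3, "ay": -0.0, "az": -0.0, "jaw": -1}, {"tx": 0.0, "ty": -0.0, "tz": -0.005, "ax": -2.3, "ay": -0.0, "az": -0.0, "jaw": -1}, {"tx": 0.0, "ty": -0.001, "tz": -0.006, "ax": -2.3, "ay": -0.0, "az": -0.0, "jaw": -1}]
end [0.5236 0.3343 0.107 ] [ 1.548e+02 -1.000e-01  8.330e+01]
```

```bash
python3 -m handwheel '[{"tx":0,"ty":0,"tz":-0.005,"ax":-2.3,"ay":0,"az":0,"jaw":-1},{"tx":0,"ty":0,"tz":-0.006,"ax":-2.3,"ay":0,"az":0,"jaw":-1},{"tx":0,"ty":0,"tz":-0.005,"ax":-2.3,"ay":0,"az":0,"jaw":-1},{"tx":0,"ty":0,"tz":-0.006,"ax":-2.3,"ay":0,"az":0,"jaw":-1},{"tx":0,"ty":0,"tz":-0.005,"ax":-2.3,"ay":0,"az":0,"jaw":-1},{"tx":0,"ty":0,"tz":-0.006,"ax":-2.3,"ay":0,"az":0,"jaw":-1},{"tx":0,"ty":0,"tz":-0.005,"ax":-2.2,"ay":0,"az":0,"jaw":-1},{"tx":0,"ty":0,"tz":-0.006,"ax":-2.3,"ay":0,"az":0,"jaw":-1},{"tx":0,"ty":0,"tz":-0.005,"ax":-2.3,"ay":0,"az":0,"jaw":-1},{"tx":0,"ty":-0.001,"tz":-0.006,"ax":-2.3,"ay":0,"az":0,"jaw":-1}]'
python3 arc.py .7 1.104 10
```

```text
time: 9.15
ee_pos: [0.524, 0.3343, 0.1074]
tcp_rot: [154.7, -0.1, 83.3]
wrist_force: [-1.2, -1.5, -1.4]
opening: 0.0129
grasp_force: 21.3
offset mm (case axes) [  7.    1.5 -16. ] [ 41.8  -5.  -14.5  63.  -18.6 135.6]
[{"tx": 0.0, "ty": -0.0, "tz": -0.006, "ax": -2.3, "ay": 0.0, "az": -0.0, "jaw": -1}, {"tx": 0.0, "ty": -0.0, "tz": -0.005, "ax": -2.3, "ay": 0.0, "az": -0.0, "jaw": -1}, {"tx": 0.0, "ty": -0.0, "tz": -0.006, "ax": -2.3, "ay": 0.0, "az": -0.0, "jaw": -1}, {"tx": 0.0, "ty": -0.0, "tz": -0.005, "ax": -2.4, "ay": 0.0, "az": -0.0, "jaw": -1}, {"tx": 0.0, "ty": -0.0, "tz": -0.006, "ax": -2.3, "ay": 0.0, "az": -0.0, "jaw": -1}, {"tx": 0.0, "ty": -0.0, "tz": -0.005, "ax": -2.3, "ay": 0.0, "az": -0.0, "jaw": -1}, {"tx": 0.0, "ty": -0.001, "tz": -0.006, "ax": -2.3, "ay": 0.0, "az": -0.0, "jaw": -1}, {"tx": 0.0, "ty": 0.0, "tz": -0.005, "ax": -2.3, "ay": 0.0, "az": -0.0, "jaw": -1}, {"tx": 0.0, "ty": 0.0, "tz": -0.006, "ax": -2.3, "ay": 0.0, "az": -0.0, "jaw": -1}, {"tx": 0.0, "ty": 0.0, "tz": -0.005, "ax": -2.3, "ay": 0.0, "az": -0.0, "jaw": -1}]
end [0.4916 0.338  0.1512] [ 1.316e+02 -1.000e-01  8.330e+01]
```

Beautifully low forces. On to the stop, in two halves of this segment to watch the force.

```bash
python3 -m handwheel '[{"tx":0,"ty":0,"tz":-0.006,"ax":-2.3,"ay":0,"az":0,"jaw":-1},{"tx":0,"ty":0,"tz":-0.005,"ax":-2.3,"ay":0,"az":0,"jaw":-1},{"tx":0,"ty":0,"tz":-0.006,"ax":-2.3,"ay":0,"az":0,"jaw":-1},{"tx":0,"ty":0,"tz":-0.005,"ax":-2.4,"ay":0,"az":0,"jaw":-1},{"tx":0,"ty":0,"tz":-0.006,"ax":-2.3,"ay":0,"az":0,"jaw":-1},{"tx":0,"ty":0,"tz":-0.005,"ax":-2.3,"ay":0,"az":0,"jaw":-1},{"tx":0,"ty":-0.001,"tz":-0.006,"ax":-2.3,"ay":0,"az":0,"jaw":-1},{"tx":0,"ty":0,"tz":-0.005,"ax":-2.3,"ay":0,"az":0,"jaw":-1},{"tx":0,"ty":0,"tz":-0.006,"ax":-2.3,"ay":0,"az":0,"jaw":-1},{"tx":0,"ty":0,"tz":-0.004,"ax":-1.8,"ay":0,"az":0,"jaw":-1}]'
python3 -m handwheel '[{"tx":0,"ty":0,"tz":-0.001,"ax":-0.4,"ay":0,"az":0,"jaw":-1},{"tx":0,"ty":0,"tz":0,"ax":0,"ay":0,"az":0,"jaw":-1},{"tx":0,"ty":0,"tz":-0.001,"ax":-0.4,"ay":0,"az":0,"jaw":-1},{"tx":0,"ty":0,"tz":0,"ax":0,"ay":0,"az":0,"jaw":-1},{"tx":0,"ty":0,"tz":0,"ax":0,"ay":0,"az":0,"jaw":-1},{"tx":0,"ty":0,"tz":0,"ax":0,"ay":0,"az":0,"jaw":-1},{"tx":0,"ty":0,"tz":0,"ax":0,"ay":0,"az":0,"jaw":-1},{"tx":0,"ty":0,"tz":0,"ax":0,"ay":0,"az":0,"jaw":-1},{"tx":0,"ty":0,"tz":0,"ax":0,"ay":0,"az":0,"jaw":-1},{"tx":0,"ty":0,"tz":0,"ax":0,"ay":0,"az":0,"jaw":-1}]'
python3 arc.py 1.104 1.13 2
```

```text
time: 10.4
ee_pos: [0.4923, 0.338, 0.151]
tcp_rot: [132.1, -0.2, 83.3]
wrist_force: [1.0, -1.1, -0.7]
opening: 0.0133
grasp_force: 21.4
time: 11.65
ee_pos: [0.4916, 0.338, 0.1518]
tcp_rot: [131.5, -0.1, 83.3]
wrist_force: [8.1, -0.2, -2.7]
opening: 0.0131
grasp_force: 20.7
offset mm (case axes) [ 12.7   1.4 -11.7] [ 54.7 -19.  -30.9  49.6 -41.1 140.6]
[{"tx": 0.0, "ty": 0.0, "tz": -0.002, "ax": -0.7, "ay": 0.0, "az": -0.0, "jaw": -1}, {"tx": 0.0, "ty": 0.0, "tz": -0.002, "ax": -0.8, "ay": 0.0, "az": -0.0, "jaw": -1}]
end [0.4886 0.3383 0.1544] [ 1.30e+02 -1.00e-01  8.33e+01]
```

The stop is reached: the reaction is 8 N, tangential. Releasing and backing off along the tool.

```bash
python3 -m handwheel '[{"tx":0,"ty":0,"tz":0,"ax":0,"ay":0,"az":0,"jaw":0.1},{"tx":0,"ty":0,"tz":0,"ax":0,"ay":0,"az":0,"jaw":0.1},{"tx":0,"ty":0,"tz":0,"ax":0,"ay":0,"az":0,"jaw":0.1},{"tx":0,"ty":0,"tz":0,"ax":0,"ay":0,"az":0,"jaw":0.1},{"tx":0,"ty":0,"tz":-0.01,"ax":0,"ay":0,"az":0,"jaw":0.1},{"tx":0,"ty":0,"tz":-0.015,"ax":0,"ay":0,"az":0,"jaw":0.1},{"tx":0,"ty":0,"tz":-0.02,"ax":0,"ay":0,"az":0,"jaw":0.1},{"tx":0,"ty":0,"tz":-0.02,"ax":0,"ay":0,"az":0,"jaw":0.1},{"tx":0,"ty":0,"tz":-0.02,"ax":0,"ay":0,"az":0,"jaw":0.1},{"tx":0,"ty":0,"tz":-0.01,"ax":0,"ay":0,"az":0,"jaw":0.1}]'
python3 - <<'E'
import plan
from plan import *
plan.JAW=-1
o=ori(0); up=np.array([.45,.34,.36]); 
b=W(P,[160,0,360])
s=rows([(up,o,10)])
s=rows([(b,o,20)],s)
print("behind",b)
E
```

```text
time: 12.9
ee_pos: [0.4195, 0.3467, 0.2158]
tcp_rot: [131.5, -0.2, 83.4]
wrist_force: [-0.7, -0.4, -0.5]
opening: 0.0468
grasp_force: 0.0
[{"tx": -0.0, "ty": 0.013, "tz": -0.007, "ax": 4.9, "ay": -0.0, "az": 0.0, "jaw": -1}, {"tx": -0.0, "ty": 0.012, "tz": -0.008, "ax": 4.8, "ay": -0.0, "az": 0.0, "jaw": -1}, {"tx": -0.0, "ty": 0.011, "tz": -0.009, "ax": 4.9, "ay": -0.0, "az": 0.0, "jaw": -1}, {"tx": -0.0, "ty": 0.011, "tz": -0.01, "ax": 4.8, "ay": -0.0, "az": 0.0, "jaw": -1}, {"tx": -0.0, "ty": 0.01, "tz": -0.011, "ax": 4.9, "ay": -0.0, "az": 0.0, "jaw": -1}, {"tx": -0.001, "ty": 0.009, "tz": -0.012, "ax": 4.8, "ay": -0.0, "az": 0.0, "jaw": -1}, {"tx": -0.0, "ty": 0.008, "tz": -0.013, "ax": 4.9, "ay": -0.0, "az": 0.0, "jaw": -1}, {"tx": -0.001, "ty": 0.006, "tz": -0.013, "ax": 4.8, "ay": -0.1, "az": 0.0, "jaw": -1}, {"tx": -0.0, "ty": 0.005, "tz": -0.014, "ax": 4.9, "ay": -0.0, "az": 0.0, "jaw": -1}, {"tx": -0.001, "ty": 0.004, "tz": -0.014, "ax": 4.8, "ay": -0.1, "az": 0.1, "jaw": -1}]
end [0.4498 0.3398 0.3596] [180.    0.   83.3]
[{"tx": -0.009, "ty": 0.01, "tz": -0.0, "ax": 0.0,
[... 1045 characters left out ...]
.0, "jaw": -1}, {"tx": -0.009, "ty": 0.009, "tz": -0.0, "ax": 0.0, "ay": 0.0, "az": -0.0, "jaw": -1}, {"tx": -0.01, "ty": 0.01, "tz": -0.0, "ax": 0.0, "ay": 0.0, "az": -0.0, "jaw": -1}, {"tx": -0.009, "ty": 0.009, "tz": -0.0, "ax": 0.0, "ay": 0.0, "az": -0.0, "jaw": -1}, {"tx": -0.01, "ty": 0.01, "tz": -0.0, "ax": 0.0, "ay": 0.0, "az": -0.0, "jaw": -1}, {"tx": -0.009, "ty": 0.009, "tz": -0.0, "ax": 0.0, "ay": 0.0, "az": -0.0, "jaw": -1}, {"tx": -0.01, "ty": 0.01, "tz": -0.0, "ax": 0.0, "ay": 0.0, "az": -0.0, "jaw": -1}, {"tx": -0.009, "ty": 0.009, "tz": -0.0, "ax": 0.0, "ay": 0.0, "az": -0.0, "jaw": -1}]
end [0.6168 0.1338 0.3597] [180.    0.   83.3]
behind [0.61720441 0.13364295 0.36      ]
```

```bash
python3 -m handwheel '[{"tx":0,"ty":0.013,"tz":-0.007,"ax":4.9,"ay":0,"az":0,"jaw":-1},{"tx":0,"ty":0.012,"tz":-0.008,"ax":4.8,"ay":0,"az":0,"jaw":-1},{"tx":0,"ty":0.011,"tz":-0.009,"ax":4.9,"ay":0,"az":0,"jaw":-1},{"tx":0,"ty":0.011,"tz":-0.01,"ax":4.8,"ay":0,"az":0,"jaw":-1},{"tx":0,"ty":0.01,"tz":-0.011,"ax":4.9,"ay":0,"az":0,"jaw":-1},{"tx":-0.001,"ty":0.009,"tz":-0.012,"ax":4.8,"ay":0,"az":0,"jaw":-1},{"tx":0,"ty":0.008,"tz":-0.013,"ax":4.9,"ay":0,"az":0,"jaw":-1},{"tx":-0.001,"ty":0.006,"tz":-0.013,"ax":4.8,"ay":0,"az":0,"jaw":-1},{"tx":0,"ty":0.005,"tz":-0.014,"ax":4.9,"ay":0,"az":0,"jaw":-1},{"tx":-0.001,"ty":0.004,"tz":-0.014,"ax":4.8,"ay":0,"az":0,"jaw":-1}]'
python3 -m handwheel '[{"tx":-0.019,"ty":0.019,"tz":0,"ax":0,"ay":0,"az":0,"jaw":-1},{"tx":-0.019,"ty":0.019,"tz":0,"ax":0,"ay":0,"az":0,"jaw":-1},{"tx":-0.019,"ty":0.019,"tz":0,"ax":0,"ay":0,"az":0,"jaw":-1},{"tx":-0.019,"ty":0.019,"tz":0,"ax":0,"ay":0,"az":0,"jaw":-1},{"tx":-0.019,"ty":0.019,"tz":0,"ax":0,"ay":0,"az":0,"jaw":-1},{"tx":-0.019,"ty":0.019,"tz":0,"ax":0,"ay":0,"az":0,"jaw":-1},{"tx":-0.019,"ty":0.019,"tz":0,"ax":0,"ay":0,"az":0,"jaw":-1},{"tx":-0.019,"ty":0.019,"tz":0,"ax":0,"ay":0,"az":0,"jaw":-1},{"tx":-0.018,"ty":0.019,"tz":0,"ax":0,"ay":0,"az":0,"jaw":-1},{"tx":-0.018,"ty":0.019,"tz":0,"ax":0,"ay":0,"az":0,"jaw":-1}]'
python3 - <<'E'
from plan import *
from workcell import optics
import cv2
print(telemetry.get_obs()["q"].round(1))
im=[]
for n,(v,u) in {"top":(110,80),"side":(70,150)}.items():
    c=optics.camera(n)["color"]; cv2.imwrite(f"pics/u_{n}.png",c[:,:,::-1]); im.append(cv2.resize(c[v:v+140,u:u+140,::-1],(400,400),interpolation=cv2.INTER_CUBIC))
    print(n,"grip expected in crop",[(proj(n,grip(a,0)[0])-[u,v])*400/140 for a in(0,1.104)])
cv2.imwrite("pics/u.png",np.hstack(im))
E
```

```text
time: 14.15
ee_pos: [0.4506, 0.3394, 0.3588]
tcp_rot: [-179.8, -0.1, 83.3]
wrist_force: [1.5, -0.0, -0.1]
opening: 0.0
grasp_force: 0.0
time: 15.4
ee_pos: [0.618, 0.13, 0.3576]
tcp_rot: [-180.0, -0.1, 83.3]
wrist_force: [0.9, 0.2, -0.5]
opening: 0.0003
grasp_force: 0.0
[1.180e+01 2.770e+01 5.670e+01 1.190e+02 1.000e-01 1.085e+02]
top grip expected in crop [array([139.80724468, 146.43305858]), array([ 74.91138719, 225.21545097])]
side grip expected in crop [array([265.11949596, 240.92125887]), array([189.41392281, 139.67860616])]
```

View pics/u.png

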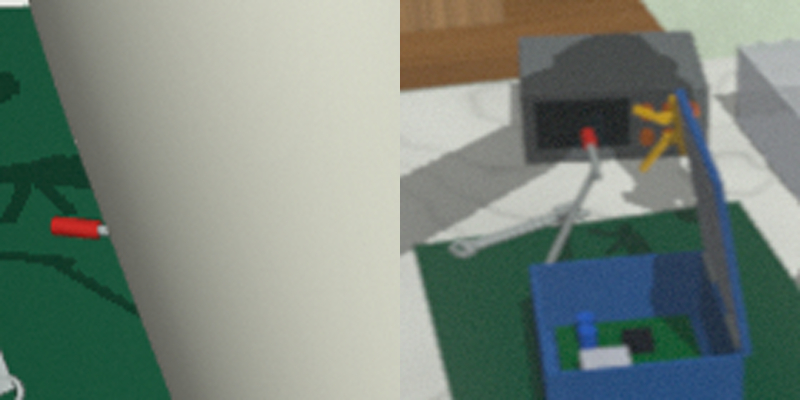

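The rod stands at its stop: the grip is at crop (75,227) in the top half and (588,138) in the side half, both as predicted. The lid is still open. Next, descend behind it.

```bash
python3 -m handwheel '[{"tx":0,"ty":0,"tz":0.016,"ax":0,"ay":0,"az":0,"jaw":-1},{"tx":0,"ty":0,"tz":0.016,"ax":0,"ay":0,"az":0,"jaw":-1},{"tx":0,"ty":0,"tz":0.016,"ax":0,"ay":0,"az":0,"jaw":-1},{"tx":0,"ty":0,"tz":0.016,"ax":0,"ay":0,"az":0,"jaw":-1},{"tx":0,"ty":0,"tz":0.016,"ax":0,"ay":0,"az":0,"jaw":-1},{"tx":0,"ty":0,"tz":0.016,"ax":0,"ay":0,"az":0,"jaw":-1},{"tx":0,"ty":0,"tz":0.016,"ax":0,"ay":0,"az":0,"jaw":-1},{"tx":0,"ty":0,"tz":0.016,"ax":0,"ay":0,"az":0,"jaw":-1},{"tx":0,"ty":0,"tz":0.016,"ax":0,"ay":0,"az":0,"jaw":-1},{"tx":0,"ty":0,"tz":0.012,"ax":0,"ay":0,"az":0,"jaw":-1}]'
python3 -m handwheel '[{"tx":0,"ty":-0.005,"tz":0,"ax":0,"ay":0,"az":0,"jaw":-1},{"tx":0,"ty":-0.005,"tz":0,"ax":0,"ay":0,"az":0,"jaw":-1},{"tx":0,"ty":-0.005,"tz":0,"ax":0,"ay":0,"az":0,"jaw":-1},{"tx":0,"ty":-0.005,"tz":0,"ax":0,"ay":0,"az":0,"jaw":-1},{"tx":0,"ty":-0.005,"tz":0,"ax":0,"ay":0,"az":0,"jaw":-1},{"tx":0,"ty":-0.005,"tz":0,"ax":0,"ay":0,"az":0,"jaw":-1},{"tx":0,"ty":-0.005,"tz":0,"ax":0,"ay":0,"az":0,"jaw":-1},{"tx":0,"ty":-0.005,"tz":0,"ax":0,"ay":0,"az":0,"jaw":-1},{"tx":0,"ty":-0.005,"tz":0,"ax":0,"ay":0,"az":0,"jaw":-1},{"tx":0,"ty":-0.005,"tz":0,"ax":0,"ay":0,"az":0,"jaw":-1}]'
```

```text
time: 16.75
ee_pos: [0.6169, 0.1315, 0.2011]
tcp_rot: [-179.9, -0.1, 83.4]
wrist_force: [0.1, -0.4, 0.5]
opening: -0.0001
grasp_force: 0.0
time: 18.0
ee_pos: [0.5675, 0.1368, 0.2019]
tcp_rot: [-180.0, -0.1, 83.3]
wrist_force: [-0.1, 0.6, 0.8]
opening: 0.0002
grasp_force: 0.0
```

```bash
python3 -m handwheel '[{"tx":0,"ty":-0.004,"tz":0,"ax":0,"ay":0,"az":0,"jaw":-1},{"tx":0,"ty":-0.004,"tz":0,"ax":0,"ay":0,"az":0,"jaw":-1},{"tx":0,"ty":-0.004,"tz":0,"ax":0,"ay":0,"az":0,"jaw":-1},{"tx":0,"ty":-0.004,"tz":0,"ax":0,"ay":0,"az":0,"jaw":-1},{"tx":0,"ty":-0.004,"tz":0,"ax":0,"ay":0,"az":0,"jaw":-1},{"tx":0,"ty":-0.004,"tz":0,"ax":0,"ay":0,"az":0,"jaw":-1},{"tx":0,"ty":-0.004,"tz":0,"ax":0,"ay":0,"az":0,"jaw":-1},{"tx":0,"ty":-0.004,"tz":0,"ax":0,"ay":0,"az":0,"jaw":-1},{"tx":0,"ty":-0.004,"tz":0,"ax":0,"ay":0,"az":0,"jaw":-1},{"tx":0,"ty":-0.004,"tz":0,"ax":0,"ay":0,"az":0,"jaw":-1}]'
```

```text
time: 19.25
ee_pos: [0.5278, 0.1414, 0.2018]
tcp_rot: [-180.0, -0.1, 83.4]
wrist_force: [0.9, -0.5, -0.5]
opening: -0.0001
grasp_force: 0.4
```

```bash
python3 -m handwheel '[{"tx":0,"ty":-0.003,"tz":0,"ax":0,"ay":0,"az":0,"jaw":-1},{"tx":0,"ty":-0.003,"tz":0,"ax":0,"ay":0,"az":0,"jaw":-1},{"tx":0,"ty":-0.003,"tz":0,"ax":0,"ay":0,"az":0,"jaw":-1},{"tx":0,"ty":-0.003,"tz":0,"ax":0,"ay":0,"az":0,"jaw":-1},{"tx":0,"ty":-0.003,"tz":0,"ax":0,"ay":0,"az":0,"jaw":-1},{"tx":0,"ty":-0.003,"tz":0,"ax":0,"ay":0,"az":0,"jaw":-1},{"tx":0,"ty":0,"tz":0,"ax":0,"ay":0,"az":0,"jaw":-1},{"tx":0,"ty":0,"tz":0,"ax":0,"ay":0,"az":0,"jaw":-1},{"tx":0,"ty":0,"tz":0,"ax":0,"ay":0,"az":0,"jaw":-1},{"tx":0,"ty":0,"tz":0,"ax":0,"ay":0,"az":0,"jaw":-1}]'
python3 - <<'E'
from plan import *
from workcell import optics
import cv2
for n in("side","top"):
    c=optics.camera(n)["color"]; cv2.imwrite(f"pics/p_{n}.png",c[:,:,::-1])
# lid angle: blue pixels of the lid's near edge in side view, scored against model by colour of outer near corner
h=cv2.cvtColor(cv2.imread("pics/p_side.png"),cv2.COLOR_BGR2HSV)
blue=cv2.inRange(h,(100,110,60),(125,255,255))>0
yel=cv2.inRange(h,(15,130,90),(32,255,255))>0
y,x=np.nonzero(blue[:, 180:300]); print("blue top row",y.min(), "cols", x[y<=y.min()+3].mean()+180)
ys,xs=np.nonzero(yel[80:200,190:270]); print("yellow",len(xs),xs.mean()+190 if len(xs) else 0,ys.mean()+80 if len(xs) else 0)
for th in (1.4,1.3,1.2,1.1,1,.9,.785,.4,0): print(th,"corner L",proj("side",W(P,lid(th,180,100,8))).round(0),"R",proj("side",W(P,lid(th,180,-100,8))).round(0),"slot",proj("side",W(P,lid(th,140,106,-10))).round(0))
E
```

```text
time: 20.5
ee_pos: [0.5102, 0.1434, 0.2018]
tcp_rot: [-180.0, -0.1, 83.3]
wrist_force: [-0.2, 0.3, 0.8]
opening: 0.0001
grasp_force: 0.0
blue top row 113 cols 236.44444444444446
yellow 118 216.67796610169492 101.40677966101694
1.4 corner L [249. 101.] R [263. 134.] slot [245. 115.]
1.3 corner L [242. 102.] R [255. 135.] slot [240. 116.]
1.2 corner L [236. 105.] R [248. 138.] slot [235. 118.]
1.1 corner L [230. 107.] R [241. 141.] slot [231. 121.]
1 corner L [224. 110.] R [235. 144.] slot [227. 124.]
0.9 corner L [219. 114.] R [229. 148.] slot [223. 127.]
0.785 corner L [213. 119.] R [222. 154.] slot [219. 131.]
0.4 corner L [200. 138.] R [206. 175.] slot [211. 146.]
0 corner L [195. 160.] R [201. 199.] slot [209. 163.]
```

The lid has moved. Backing the tool off behind and upward while it settles.

```bash
python3 -m handwheel '[{"tx":0,"ty":0.01,"tz":-0.005,"ax":0,"ay":0,"az":0,"jaw":-1},{"tx":0,"ty":0.01,"tz":-0.015,"ax":0,"ay":0,"az":0,"jaw":-1},{"tx":0,"ty":0.01,"tz":-0.015,"ax":0,"ay":0,"az":0,"jaw":-1},{"tx":0,"ty":0,"tz":-0.02,"ax":0,"ay":0,"az":0,"jaw":-1},{"tx":0,"ty":0,"tz":-0.02,"ax":0,"ay":0,"az":0,"jaw":-1},{"tx":0,"ty":0,"tz":-0.02,"ax":0,"ay":0,"az":0,"jaw":-1},{"tx":0,"ty":0,"tz":-0.02,"ax":0,"ay":0,"az":0,"jaw":-1},{"tx":0,"ty":0,"tz":-0.02,"ax":0,"ay":0,"az":0,"jaw":-1},{"tx":0,"ty":0,"tz":-0.02,"ax":0,"ay":0,"az":0,"jaw":-1},{"tx":0,"ty":0,"tz":0,"ax":0,"ay":0,"az":0,"jaw":-1}]'
cat > chk.py <<'E'
import sys
from plan import *
from workcell import optics
import cv2
g={n:optics.camera(n)["color"][:,:,::-1] for n in("side","top")}
h=cv2.cvtColor(g["side"].copy(),cv2.COLOR_BGR2HSV)
b=cv2.inRange(h,(100,110,60),(125,255,255))[:,180:300]; y,x=np.nonzero(b); print("blue top",y.min(),x[y<=y.min()+3].mean()+180)
im=[]
for n,(v,u) in {"top":(110,80),"side":(70,150)}.items():
    cv2.imwrite(f"pics/{sys.argv[1]}_{n}.png",g[n]); im.append(cv2.resize(g[n][v:v+130,u:u+130],(400,400),interpolation=cv2.INTER_CUBIC))
    for th in(1.1,.785): print(n,th,[((proj(n,q)-[u,v])*400/130).round(0) for q in (W(P,lid(th,180,100,8)),W(P,lid(th,180,-100,8)),W(P,lid(th,140,106,-10)),grip(1.104,0)[0])])
cv2.imwrite(f"pics/{sys.argv[1]}.png",np.hstack(im))
a=g["side"][70:200,150:280]; 
E
python3 chk.py f1
```

```text
time: 21.85
ee_pos: [0.5409, 0.1397, 0.358]
tcp_rot: [179.9, -0.1, 83.3]
wrist_force: [0.6, -0.1, 0.2]
opening: -0.0001
grasp_force: 0.0
blue top 112 221.41666666666666
top 1.1 [array([186., 196.]), array([506., 228.]), array([195., 200.]), array([ 81., 243.])]
top 0.785 [array([190., 275.]), array([499., 305.]), array([200., 254.]), array([ 81., 243.])]
side 1.1 [array([247., 114.]), array([281., 218.]), array([249., 157.]), array([204., 150.])]
side 0.785 [array([195., 150.]), array([222., 258.]), array([214., 188.]), array([204., 150.])]
```

The lid is sinking, at about 0.94 rad. Moving the arm clear while it settles.

```bash
python3 -m handwheel '[{"tx":0.02,"ty":-0.01,"tz":0,"ax":0,"ay":0,"az":0,"jaw":-1},{"tx":0.025,"ty":-0.015,"tz":0,"ax":0,"ay":0,"az":0,"jaw":-1},{"tx":0.025,"ty":-0.015,"tz":0,"ax":0,"ay":0,"az":0,"jaw":-1},{"tx":0.025,"ty":-0.015,"tz":0,"ax":0,"ay":0,"az":0,"jaw":-1},{"tx":0.025,"ty":-0.015,"tz":0,"ax":0,"ay":0,"az":0,"jaw":-1},{"tx":0.025,"ty":-0.015,"tz":0,"ax":0,"ay":0,"az":0,"jaw":-1},{"tx":0.025,"ty":-0.015,"tz":0,"ax":0,"ay":0,"az":0,"jaw":-1},{"tx":0.025,"ty":-0.015,"tz":0,"ax":0,"ay":0,"az":0,"jaw":-1},{"tx":0.025,"ty":-0.015,"tz":0,"ax":0,"ay":0,"az":0,"jaw":-1},{"tx":0.02,"ty":-0.015,"tz":0,"ax":0,"ay":0,"az":0,"jaw":-1}]'
python3 chk.py f2|head -1
python3 -m handwheel '[{"tx":0.02,"ty":-0.02,"tz":0,"ax":0,"ay":0,"az":0,"jaw":-1},{"tx":0.02,"ty":-0.02,"tz":0,"ax":0,"ay":0,"az":0,"jaw":-1},{"tx":0.02,"ty":-0.02,"tz":0,"ax":0,"ay":0,"az":0,"jaw":-1},{"tx":0.02,"ty":-0.02,"tz":0,"ax":0,"ay":0,"az":0,"jaw":-1},{"tx":0.02,"ty":-0.02,"tz":0,"ax":0,"ay":0,"az":0,"jaw":-1},{"tx":0,"ty":0,"tz":0,"ax":0,"ay":0,"az":0,"jaw":-1},{"tx":0,"ty":0,"tz":0,"ax":0,"ay":0,"az":0,"jaw":-1},{"tx":0,"ty":0,"tz":0,"ax":0,"ay":0,"az":0,"jaw":-1},{"tx":0,"ty":0,"tz":0,"ax":0,"ay":0,"az":0,"jaw":-1},{"tx":0,"ty":0,"tz":0,"ax":0,"ay":0,"az":0,"jaw":-1}]'
python3 chk.py f3
```

```text
time: 23.2
ee_pos: [0.4234, 0.3958, 0.356]
tcp_rot: [-179.9, -0.0, 83.4]
wrist_force: [-0.3, -0.6, -0.1]
opening: -0.0001
grasp_force: 0.0
blue top 119 212.6
time: 24.55
ee_pos: [0.3364, 0.5055, 0.3576]
tcp_rot: [-180.0, -0.1, 83.3]
wrist_force: [-0.8, 1.0, -0.4]
opening: -0.0001
grasp_force: 0.0
blue top 120 213.3846153846154
top 1.1 [array([186., 196.]), array([506., 228.]), array([195., 200.]), array([ 81., 243.])]
top 0.785 [array([190., 275.]), array([499., 305.]), array([200., 254.]), array([ 81., 243.])]
side 1.1 [array([247., 114.]), array([281., 218.]), array([249., 157.]), array([204., 150.])]
side 0.785 [array([195., 150.]), array([222., 258.]), array([214., 188.]), array([204., 150.])]
```

View pics/f3.png

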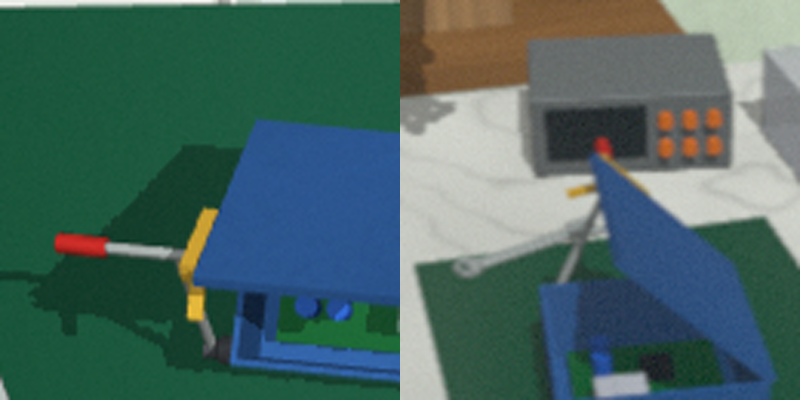

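The picture shows the lid held at about 0.785 rad, with its left corner at side crop (597,155) against (595,150) predicted. The pin runs into the yellow bracket at top crop (185,255), and the grip is at (80,243) as expected. The lid hasn't moved between the last two checks, and the arm is clear.

```bash
python3 -c "
from workcell import workorder; print(workorder.job_done())"
```

```text
the job is handed in; nothing more can be done
None
```

The rod was raised to its stop and the lid nudged down onto it; in the last picture the lid is propped open at about 0.785 rad with the pin in the yellow slot and the arm clear, and I handed the job in at about 25 s, with no verdict returned.

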